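# Hang the tile arm on the display stand and show the blue tile

## Robot

A 7-joint arm with a two-finger parallel gripper is mounted at the origin on a cart in front of the work surface, level with it; the furniture and walls round the work are solid. World frame = base frame: x ahead of the robot, y to its left, z up, the work surface at z = 0. Lengths are in m, angles in degrees, forces in N, time in s.
With the tool pointing down it reaches from about 0.425 to 1.025 m from the base axis. Payload 3.6 kg.
Tool frame: the origin (TCP) lies where the fingers leave the gripper's body, on its centre line; the fingertips stand manip.tips_ahead ahead of it and the grasp point (between the pads) lies 54 mm ahead of it (manip.tips_ahead is the distance from the TCP to the fingertips, in m); z points along the fingers, y is the line along which they close (so a half turn about z gives the same grasp; the last joint's range is limited). The gripper opens to 85 mm and grips with 20 to 120 N. Pads are 22 mm wide; open, the fingers measure 114 mm over their backs; the gripper's body (76 mm by 85 mm) begins 54 mm behind the grasp point. The pads swing forward as they close: fully open they stand 13 mm farther back than shut.
Start: joints at [-70.961, 33.873, 2.773, 92.16, -1.908, 54.013, -1.931], TCP at [0.299, 0.66, 0.304] pointing down, gripper open.
Joint ranges: [-153.93, 153.93], [-27.13, 128.08], [-72.61, 78.16], [10.71, 143.7], [-87.88, 267.88], [4.46, 118.87], [-176.78, 176.78]. Speed limits (degrees/s): [147.25, 147.25, 180, 180, 180, 180, 180].

## Interface

Orientations are given as a 3x3 rotation matrix whose columns are the frame's x, y, z axes.
In Python, from plant import manip gives the robot as it stands. Calls block until the motion is done:
- manip.reach(position, orientation): joint-space move of the TCP to a pose.
- manip.move_l(position, speed=0.15, rot=None, guard=None): straight line of the TCP; rot=None keeps the orientation; speed is the mean speed in m/s. With guard (N) it stops when the force on the tool has changed by that much, and returns True; else False.
- manip.movej(angles): joint-space move.
- manip.gripper_to(opening, f_grip=None): finger opening in m; f_grip is the grip in N (None keeps the last); returns when the fingers have stopped.
- manip.wait(seconds).
- manip.solve_ik(position, orientation): joint angles nearest the present ones, or None.
- manip.snapshot(name): name is "scene" or "top" or "wrist"; returns (picture, depth): 480x640x3 uint8, red, green, blue; 480x640 float32, m along the optical axis (not along the pixel's ray), 0 where there is no reading.
- manip.camera_info(name): a dict with "fx", "fy", "cx", "cy" (pixels), "xyz" and "attitude" of the camera in the world. Camera axes: x right, y down, z forward; pixel columns grow to the right and rows downward; lengths in m; the calibration is good to about 2 mm. The wrist camera is an equidistant fisheye: a pixel r from the principal point sees the ray r / f radians off the axis. A picture is of the moment at which its call begins: read the wrist's pose just before it. camera_info takes no time and is no camera call; for the wrist camera it gives the pose at the moment of the call.
A pose or a line that the arm cannot do raises manip.MotionError and nothing moves.
- manip.finish_job(): hands the job in; it is judged then, once.
Readings, each from a call of its own:
- manip.current_time_s(): time.
- manip.current_q(): joint angles.
- manip.current_qvel(): joint speeds.
- manip.current_effort(): joint torques, N m.
- manip.current_eef_pos(): TCP position.
- manip.current_eef_rot(): TCP orientation.
- manip.current_ft_force(): force on the tool from outside, world axes, zero at the start.
- manip.current_wrist_torque(): the same for the moment, N m.
- manip.current_finger_gap(): finger opening in m.
- manip.current_finger_force(): force on a finger pad.
Only numpy, scipy, OpenCV 4.12 (cv2) and the standard library are available. Lean on these libraries where they do the work, as an engineer would, in place of code of your own. Each camera call takes 0.05 s, during which the arm holds its last target. There are 200 camera calls.

## Task

Hang the yellow display bracket on the slotted stand: put both its claws into the two slots and press it down until it is fully home and the red spring catch snaps out over the top of its back plate. Then lay the blue test tile flat on the bracket's tray, wholly on the tray between the fin and the front lip, and let go. Do not disturb the cream tile, the jar, the dropper bottle or the wax pot.

Things in the scene. Friction and masses are not known exactly. Their poses are not given: they have to be found in the camera images.
- stand: Fixed display stand, yaw varies: dark slotted steel upright 60 mm wide on a base plate (45 mm in front of to 35 mm behind the face, 100 mm wide, 10 mm thick). Origin on the worktop at the foot of the slotted face, mid-width; x points into the face (the way the claws go in; the face is the plane x = 0), z up. Face: 4 mm sheet, open behind.
- hood_front (a point): Middle of the lower front edge of the stand's white lamp hood: 80 mm out in front of the face, 380 mm up; the hood is 80 mm wide and covers all between here and the face, so a gripper works below it leaning back 20 to 50 degrees from vertical.
- slot_low (a point): Middle of the lower slot's mouth in the face: 11 mm wide (y), 28 mm high (112 to 140 mm above the worktop).
- slot_high (a point): Middle of the upper slot's mouth, same size (172 to 200 mm above the worktop), straight above the lower one.
- seat (a point): Point on the slotted face, mid-width, 90 mm above the worktop, axes as the stand's: the bracket's origin lies here, its axes parallel to the stand's, when it is fully home (hung free, it sags forward by some 2 degrees).
- catch (a joint): Red spring catch in the face above the slots. 0 = fully out, 7 mm proud; grows to 0.009 m as it is pushed in (2 N at the start, 5.5 N flush). The back plate of a hooked bracket pushes it in; when the bracket is home (plate top 2 mm below it) it springs out over the plate. Friction there tends to hold the bracket up: press with about 3 to 12 N.
- catch_nose (a point): Middle of the catch's front face; the catch is 20 mm wide and spans 204 to 222 mm above the worktop.
- bracket: Loose yellow bracket, 0.2 kg, standing on its flat underside. Origin: middle of the lower edge of its back plate's rear face; x points out of that face (as the claws do), z up. Back plate 48 mm wide, 112 mm high, 5 mm thick (x -5 to 0). Tray 5 mm thick, 70 mm wide, to x = -124 mm, no side rims, a front lip 4 mm thick rising 6 mm above the tray.
- fin_top (a point): Middle of the top edge of the upright fin, the part to grip: bracket frame x = -28, y = 0, z = 85 mm. The fin is 8 mm thick (y), on the bracket's midline, rising from the tray: 85 mm high from the back plate to x = -50 mm, then 45 mm high to x = -62 mm.
- claw_low (a point): Lowest point at the end of the lower claw: bracket frame x = 12, z = 14 mm. Each claw is 5 mm thick (y): a tongue 12 mm long and 8 mm high (here heights 22 to 30 mm), its end (x 7 to 12 mm) hooking 8 mm lower. It enters the slot with the bracket 8 to 20 mm (best 14) above home; it is in when the rear face is within 3 mm of the slotted face; then straight down.
- claw_high (a point): The same point of the upper claw, which is alike and 60 mm higher: bracket frame x = 12, z = 74 mm.
- tray_centre (a point): Middle of the free part of the tray's upper surface (between the fin's front end and the lip), axes as the bracket's: bracket frame x = -91, y = 0, z = 5 mm. The free part is 58 mm long (x) and 70 mm wide (y).
- blue_tile: Glazed test tile, blue on most of its length and brown at one end, 30 mm (its x) by 50 mm (its y) by 8 mm, lying flat; origin at the middle of its underside. 0.02 kg. It and the cream tile may have changed places.
- cream_tile: Bystander: cream test tile, 30 x 54 x 8 mm; origin at the middle of its underside.
- oxide_jar: Bystander: jar with a dark brown cap, 44 mm across, 105 mm high; origin under its centre.
- dropper: Bystander: brown dropper bottle, 34 mm across, 102 mm high; origin under its centre.
- wax: Bystander: low round pot, cream with red bands, 63 mm across, 34 mm high; origin under its centre.

How it is judged (in metres and radians):
On the way, in this order (a step that is already met when the one before it is completed fails the run):
1. both claws are in the slots with the bracket still above home, its back plate pushing the red catch in (x of bracket in the frame of seat between -0.005 and 0.003 m and z of bracket in the frame of seat between 0.004 and 0.024 m and value of joint catch above 0.002 m), for 0.05 s.
2. the bracket is pressed fully home and the catch is out over its back plate, with the blue tile not yet on the tray (x of bracket in the frame of seat between -0.004 and 0.003 m and y of bracket in the frame of seat between -0.006 and 0.006 m and z of bracket in the frame of seat between -0.004 and 0.003 m and value of joint catch below 0.002 m and angle between bracket's own z axis and vertical below 0.08 rad and not (x of blue_tile in the frame of tray_centre between -0.016 and 0.016 m and y of blue_tile in the frame of tray_centre between -0.02 and 0.02 m and z of blue_tile in the frame of tray_centre between -0.002 and 0.003 m and angle between the z axis of blue_tile and the z axis of bracket, either way round below 0.06 rad)), for 0.2 s.
3. the blue tile lies on the tray (x of blue_tile in the frame of tray_centre between -0.016 and 0.016 m and y of blue_tile in the frame of tray_centre between -0.02 and 0.02 m and z of blue_tile in the frame of tray_centre between -0.002 and 0.003 m and angle between the z axis of blue_tile and the z axis of bracket, either way round below 0.06 rad), for 0.2 s.
At the end, for the whole second after the job is handed in: The bracket's origin is at the seat (x within -4 to +3 mm, y within 6 mm, z within -4 to +3 mm), level within 0.08 rad, with the catch less than 2 mm in; the blue tile lies flat (within 0.06 rad) on the tray, its middle within 16 mm along and 20 mm across of the tray centre; both at rest (all of step 3 and x of bracket in the frame of seat between -0.004 and 0.003 m and y of bracket in the frame of seat between -0.006 and 0.006 m and z of bracket in the frame of seat between -0.004 and 0.003 m and value of joint catch below 0.002 m and angle between bracket's own z axis and vertical below 0.08 rad and linear speed of each of bracket, blue_tile below 0.02 m/s); the robot touches nothing.
It fails at once if the cream tile is pushed more than 30 mm or tipped over (distance of cream_tile from where it was at the start of the episode above 0.03 m or angle between cream_tile's own z axis and vertical above 0.5 rad).
It fails at once if the oxide jar is pushed more than 30 mm or tipped over (distance of oxide_jar from where it was at the start of the episode above 0.03 m or angle between oxide_jar's own z axis and vertical above 0.5 rad).
It fails at once if the dropper bottle is pushed more than 30 mm or tipped over (distance of dropper from where it was at the start of the episode above 0.03 m or angle between dropper's own z axis and vertical above 0.5 rad).
It fails at once if the wax pot is pushed more than 30 mm or tipped over (distance of wax from where it was at the start of the episode above 0.03 m or angle between wax's own z axis and vertical above 0.5 rad).
It also fails if it takes over 62 s, if anything falls off the work surface, if the arm or the gripper's body presses on something with over 40 N, if the wrist force passes 120 N, or if a joint passes its speed limit or range.

## Working session

There is one attempt and no reset: what is moved stays moved. The work goes in short steps, each a Python script; the robot and the scene stay as the last script left them, time stands still between calls to the robot, and variables do not carry over. Pictures are saved under pics/ and viewed, at most 11 in all, crops included, and the job is handed in when it is done.

```bash
ls; mkdir -p pics; python3 - <<'E'
from plant import manip as m
import cv2,numpy as np
for n in("scene","top"):
    p,d=m.snapshot(n); cv2.imwrite(f"pics/{n}0.png",p[:,:,::-1]); np.savez(f"{n}0.npz",p=p,d=d)
    print(n,m.camera_info(n))
print(m.camera_info("wrist"),m.tips_ahead,m.current_eef_rot(),m.current_eef_pos(),m.current_time_s())
E
```

```text
pics
scene {'fx': 579.4240686790693, 'fy': 579.4240686790693, 'cx': 327.1424889373997, 'cy': 238.25931755304245, 'xyz': array([-0.15875822, -1.03823482,  1.0670977 ]), 'attitude': array([[ 0.74368077, -0.42296196,  0.51772782],
       [-0.66814277, -0.49674904,  0.55391844],
       [ 0.02289437, -0.75785459, -0.65202168]])}
top {'fx': 596.0596363676826, 'fy': 596.0596363676826, 'cx': 323.6992747270461, 'cy': 242.54118194051193, 'xyz': array([ 0.19264682, -0.17463081,  1.23864833]), 'attitude': array([[-0.46423331, -0.84175872,  0.27555343],
       [-0.88568219,  0.43858697, -0.15234348],
       [ 0.00738231, -0.31477568, -0.94913738]])}
{'fx': 371.64829954431775, 'fy': 371.64829954431775, 'cx': 317.78227154700465, 'cy': 236.3437888636575, 'xyz': array([0.2392643 , 0.68742511, 0.37257554]), 'attitude': array([[ 0.41200276,  0.87944644,  0.23838557],
       [ 0.91117838, -0.39685521, -0.11072441],
       [-0.00277164,  0.26283054, -0.96483803]])} 0.0726 [[-9.10728213e-01  4.13005454e-01 -7.85637970e-04]
 [ 4.13006193e-01  9.10726169e-01 -1.93112860e-03]
 [-8.20655828e-05 -2.08320664e-03 -9.99997827e-01]] [0.29918982 0.65971572 0.30284538] 0.1
```

View pics/scene0.png

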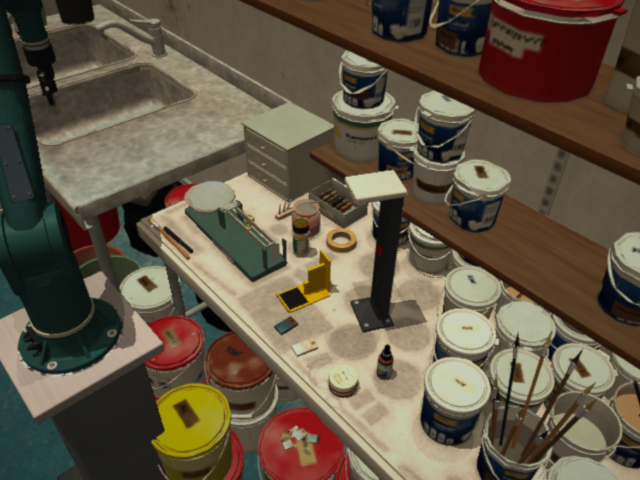

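View pics/top0.png

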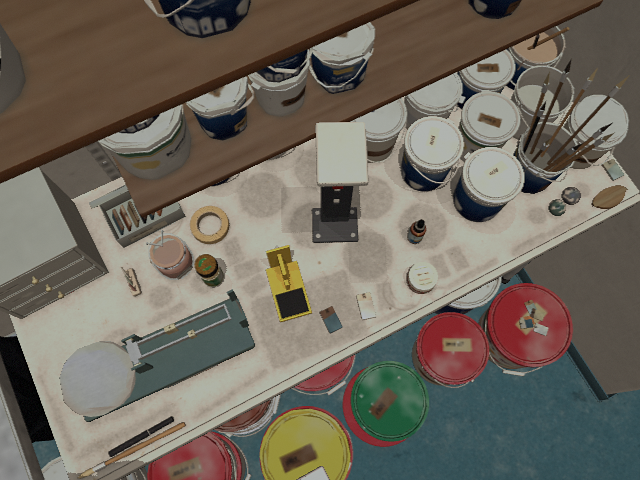

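The top picture shows the bracket at about (287,283), with its fin at (285,270) and the dark pad of its tray towards the robot. The blue tile is at (330,319), cream tile (366,305), stand column (337,200), jar (207,268), dropper (417,230) and wax (422,277). Next I measure with masks and depth.

```bash
cat > h.py <<'E'
import numpy as np,cv2
from plant import manip as m
def cloud(n,d,info=None):
    c=info or m.camera_info(n); v,u=np.mgrid[:480,:640]
    r=np.stack([(u-c['cx'])/c['fx'],(v-c['cy'])/c['fy'],np.ones(u.shape)],-1)
    return (r*d[...,None])@c['attitude'].T+c['xyz']
def plane(n,uv,z,info=None):
    c=info or m.camera_info(n); uv=np.atleast_2d(uv).astype(float)
    x=(uv[:,0]-c['cx'])/c['fx'];y=(uv[:,1]-c['cy'])/c['fy']
    if n=="wrist":
        t=np.hypot(x,y)+1e-12; r=np.stack([x/t*np.sin(t),y/t*np.sin(t),np.cos(t)],-1)
    else: r=np.stack([x,y,np.ones_like(x)],-1)
    r=r@c['attitude'].T
    return c['xyz']+r*((z-c['xyz'][2])/r[:,2])[:,None]
def pix(n,P,info=None):
    c=info or m.camera_info(n); q=(np.atleast_2d(P)-c['xyz'])@c['attitude']
    if n=="wrist":
        h=np.hypot(q[:,0],q[:,1]); t=np.arctan2(h,q[:,2]); return np.stack([q[:,0]/h*t*c['fx']+c['cx'],q[:,1]/h*t*c['fy']+c['cy']],-1)
    return q[:,:2]/q[:,2:]*[c['fx'],c['fy']]+[c['cx'],c['cy']]
E
python3 - <<'E'
from h import *
np.set_printoptions(precision=4,suppress=True)
for n in("top","scene"):
    z=np.load(n+"0.npz");p,d=z['p'],z['d'];C=cloud(n,d)
    hsv=cv2.cvtColor(p,cv2.COLOR_RGB2HSV);H,S,V=hsv[...,0],hsv[...,1],hsv[...,2]
    ws=(C[...,0]>.35)&(C[...,0]<1.1)&(abs(C[...,1])<.6)&(d>0)
    def rep(name,mk):
        k,l,st,ce=cv2.connectedComponentsWithStats(mk.astype(np.uint8))
        for i in np.argsort(-st[1:,4])[:3]+1:
            if st[i,4]<25: continue
            P=C[l==i]; r=cv2.minAreaRect(P[:,:2].astype(np.float32)*1000)
            print(n,name,st[i],P.mean(0),'zr',np.percentile(P[:,2],[2,50,98]),'rect',r)
    tb=ws&(C[...,2]>-.01)
    print(n,'table z',np.median(C[ws&(abs(C[...,2])<.02)][:,2]))
    rep('yellow',tb&(H>20)&(H<32)&(S>150)&(V>80)&(C[...,2]<.13))
    rep('blue',tb&(H>85)&(H<115)&(S>60)&(C[...,2]<.03))
    rep('dark',tb&(V<75)&(C[...,2]>.03)&(C[...,2]<.36))
    rep('hood',tb&(C[...,2]>.375)&(C[...,2]<.5)&(V>120))
    rep('red',tb&((H<6)|(H>174))&(S>160)&(C[...,2]>.19)&(C[...,2]<.23))
    rep('tall',tb&(C[...,2]>.02)&(C[...,2]<.13)&~((H>20)&(H<32)&(S>150)))
a=cv2.imread("pics/top0.png")[110:350,190:450];b=cv2.imread("pics/scene0.png")[160:410,260:430]
a=cv2.resize(a,None,fx=1.7,fy=1.7,interpolation=3);b=cv2.resize(b,(340,500),interpolation=3);o=np.zeros((500,a.shape[1]+340,3),np.uint8);o[:a.shape[0],:a.shape[1]]=a;o[:,a.shape[1]:]=b;cv2.imwrite("pics/c1.png",o)
E
```

```text
top table z 0.0014180945557824565
top yellow [ 266  245   46   77 1333] [ 0.5128 -0.2605  0.0249] zr [0.0014 0.0077 0.1122] rect ((491.8439636230469, -256.2272033691406), (68.65214538574219, 123.91557312011719), 79.35189056396484)
top dark [   0  354   44  126 1173] [0.4782 0.302  0.0838] zr [0.0632 0.0834 0.1051] rect ((494.5308532714844, 301.9422912597656), (256.1476745605469, 5.621237277984619), 0.09266043454408646)
top dark [  42  171   63   98 1118] [0.7963 0.0713 0.1036] zr [0.0339 0.1059 0.1666] rect ((799.2239379882812, 71.43856811523438), (193.2620849609375, 2.8936188220977783), 3.3567452430725098)
top dark [ 192  107   55   34 1026] [ 0.7353 -0.2694  0.3124] zr [0.2682 0.3142 0.3536] rect ((762.0506591796875, -268.04547119140625), (104.99418640136719, 73.68339538574219), 67.40807342529297)
top hood [ 315  122   53   62 3102] [ 0.5563 -0.403   0.3966] zr [0.3932 0.3967 0.3998] rect ((558.1433715820312, -403.9039611816406), (79.91938781738281, 109.1509780883789), 63.94472885131836)
top hood [ 249   22  126   65 1689] [ 0.7368 -0.4838  0.3834] zr [0.3767 0.3827 0.4294] rect ((
[... 2535 characters left out ...]
08 0.2186 0.226 ] rect ((581.492919921875, -414.37054443359375), (30.554018020629883, 8.440507888793945), 62.1109733581543)
scene tall [   89    84   280   170 14425] [0.6311 0.29   0.0931] zr [0.0253 0.1085 0.1193] rect ((633.2646484375, 221.2299346923828), (757.2975463867188, 566.5299072265625), 89.99493408203125)
scene tall [ 185  181  102  100 5000] [0.4773 0.019  0.0555] zr [0.0236 0.0362 0.0977] rect ((477.7505798339844, 27.078521728515625), (372.28125, 136.88694763183594), 84.91277313232422)
scene tall [ 399  217   83   54 1689] [ 0.796  -0.4025  0.0821] zr [0.0229 0.0847 0.1252] rect ((812.8646850585938, -418.03314208984375), (87.2846908569336, 265.4353332519531), 2.1227428913116455)
```

View pics/c1.png

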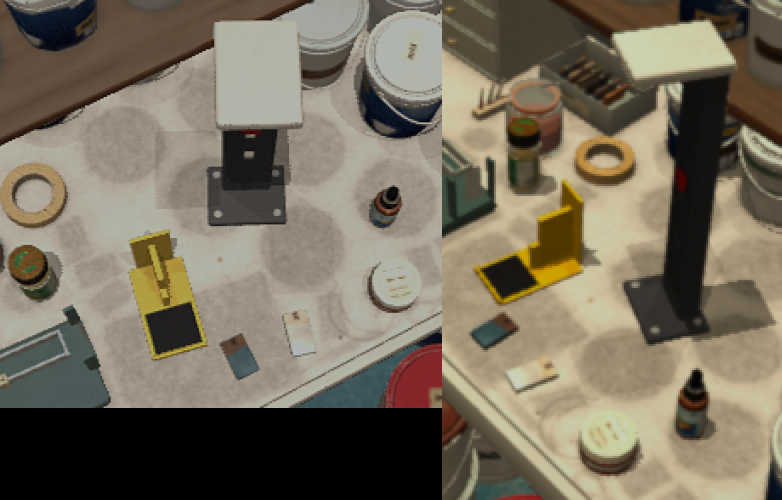

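The close-up confirms the blue tile with its brown end at the far end (crop 230,345). The bracket's back plate faces away from the robot. The two slots show as light patches at (249,132) and (249,153), and the red catch is above them. Next I fit the bracket, tile and stand frames.

```bash
python3 - <<'E'
from h import *
np.set_printoptions(precision=4,suppress=True)
R2=lambda a:np.array([[np.cos(a),-np.sin(a)],[np.sin(a),np.cos(a)]])
for n in("top","scene"):
    z=np.load(n+"0.npz");p,d=z['p'],z['d'];C=cloud(n,d);hsv=cv2.cvtColor(p,cv2.COLOR_RGB2HSV).astype(int);H,S,V=hsv[...,0],hsv[...,1],hsv[...,2]
    # bracket
    nr=(np.hypot(C[...,0]-.5,C[...,1]+.257)<.12)&(C[...,2]<.13)
    ye=nr&(H>18)&(H<34)&(S>140)
    tr=(nr&((ye&(C[...,2]<.012))|((V<60)&(C[...,2]>.003)&(C[...,2]<.012))))
    tr=cv2.morphologyEx(tr.astype(np.uint8),cv2.MORPH_OPEN,np.ones((2,2)))>0
    k,l,st,_=cv2.connectedComponentsWithStats(tr.astype(np.uint8)); tr=l==1+np.argmax(st[1:,4])
    uv=np.argwhere(tr)[:,::-1]; P=plane(n,uv,.005)
    print(n,'tray rect',cv2.minAreaRect(P[:,:2].astype(np.float32)*1000),'z',np.median(C[tr][:,2]))
    for nm,lo,hi in(('fin',.078,.089),('plate',.108,.118)):
        mk=ye&(C[...,2]>lo)&(C[...,2]<hi); Q=C[mk]
        if len(Q)>8: print(n,nm,len(Q),Q.mean(0),cv2.minAreaRect(Q[:,:2].astype(np.float32)*1000))
    # blue tile
    c=np.array([.386,-.311]); near=np.hypot(C[...,0]-c[0],C[...,1]-c[1])<.04
    mk=near&(V<130); k,l,st,_=cv2.connectedComponentsWithStats(mk.astype(np.uint8)); mk=l==1+np.argmax(st[1:,4])
    P=plane(n,np.argwhere(mk)[:,::-1],.008); print(n,'tile',mk.sum(),cv2.minAreaRect(P[:,:2].astype(np.float32)*1000),'z',np.median(C[mk][:,2]))
    # stand
    a=np.radians(-26); o=np.array([.585,-.42])
    L=C.copy();L[...,:2]=(C[...,:2]-o)@R2(a)
    mk=(abs(L[...,0])<.08)&(abs(L[...,1])<.06)&(V<90)
    up=mk&(C[...,2]>.03)&(C[...,2]<.36); Q=L[up]; print(n,'col',len(Q),np.percentile(Q,[1,10,50,90,99],axis=0).round(4).tolist())
    # face: points with x near front
    f=Q[(abs(Q[:,0]-np.median(Q[:,0]))<.012)&(abs(Q[:,1])<.027)]
    for it in range(4):
        A=np.c_[f[:,1],f[:,2],np.ones(len(f))]; s=np.linalg.lstsq(A,f[:,0],rcond=None)[0]; r=f[:,0]-A@s; f=f[abs(r)<max(.002,2*r.std())]
    print(n,'face x=ay+bz+c',s,len(f),r.std())
    b=mk&(C[...,2]>.005)&(C[...,2]<.016); Q=L[b]; print(n,'base',len(Q),cv2.minAreaRect(plane(n,np.argwhere(b)[:,::-1],.010)[:,:2].astype(np.float32)*1000))
    h=(C[...,2]>.385)&(C[...,2]<.41)&(abs(L[...,0])<.14)&(abs(L[...,1])<.06); P=C[h]; print(n,'hood',cv2.minAreaRect(P[:,:2].astype(np.float32)*1000),np.median(P[:,2]))
    rd=((H<6)|(H>174))&(S>150)&(abs(L[...,0])<.04)&(abs(L[...,1])<.03)&(C[...,2]>.15)&(C[...,2]<.25);print(n,'red L',L[rd].mean(0) if rd.any() else 0, C[rd].mean(0), rd.sum())
    lit=(abs(L[...,1])<.012)&(V>110); 
    # slots: bright pixels inside column silhouette
    cl=pix(n,[[*(o+R2(a)@[0,0]),zz] for zz in(.126,.186)]);print(n,'slot px pred',cl)
E
```

```text
top tray rect ((488.4881591796875, -257.276123046875), (68.57273864746094, 121.19467163085938), 78.83468627929688) z 0.006258237842479364
top fin 118 [ 0.532  -0.2642  0.085 ] ((527.1721801757812, -263.5372009277344), (44.66804122924805, 46.954524993896484), 79.0481948852539)
top plate 57 [ 0.55   -0.2685  0.1121] ((550.1312255859375, -268.0384521484375), (44.36671829223633, 5.1164774894714355), 79.18013763427734)
top tile 372 ((394.5650634765625, -306.3506164550781), (31.08290672302246, 51.62311553955078), 88.72114562988281) z 0.009228867920531902
top col 996 [[-0.0125, -0.0269, 0.0331], [-0.0064, -0.0211, 0.051], [-0.005, 0.005, 0.1281], [-0.0033, 0.0305, 0.1991], [0.0736, 0.055, 0.2621]]
top face x=ay+bz+c [ 0.0005  0.0001 -0.005 ] 769 0.0008193320394374543
top base 1069 ((594.837646484375, -422.599609375), (99.2803726196289, 124.9761734008789), 62.69255065917969)
top hood ((613.0269775390625, -425.2319641113281), (86.34526062011719, 231.61590576171875), 68.74475860595703) 0.39660840647407153
top red L [-0.0121  0.0023  0.2132] [ 0.5751 -0.4127  0.2132] 28
top slot px pred [[337.0
[... 501 characters left out ...]
17626953125), (37.231597900390625, 53.943206787109375), 88.45989227294922) z 0.008640459010201829
scene col 2384 [[-0.0076, -0.0329, 0.0345], [-0.0029, -0.0311, 0.0715], [-0.0003, -0.0261, 0.2212], [0.0192, 0.0202, 0.3287], [0.0761, 0.0504, 0.3563]]
scene face x=ay+bz+c [-0.0021 -0.0014 -0.0017] 988 0.0007880857118277208
scene base 718 ((587.0086059570312, -423.942138671875), (105.27949523925781, 103.86530303955078), 63.803245544433594)
scene hood ((613.1907958984375, -428.099365234375), (90.58245086669922, 230.4784698486328), 69.26131439208984) 0.39666839743981536
scene red L [-0.0062 -0.0012  0.2167] [ 0.5789 -0.4184  0.2167] 62
scene slot px pred [[378.341  277.8024]
 [380.4906 258.7548]]
```

```bash
cat >> h.py <<'E'
np.set_printoptions(precision=4,suppress=True)
def yawR(a):
    a=np.radians(a); c,s=np.cos(a),np.sin(a); return np.array([[c,-s,0],[s,c,0],[0,0,1.]])
def tool(yaw,lean,flip):
    """tool leaning back: z axis down and forward along yaw's x; y = flip*yaw's y"""
    B=yawR(yaw); t=np.radians(lean); z=B@[np.sin(t),0,-np.cos(t)]; y=flip*B[:,1]
    return np.stack([np.cross(y,z),y,z],1)
BO=np.array([.5537,-.2702,0]); BY=-11.05            # bracket
a=yawR(-26); SO=np.array([.585,-.42,0])+a@[-.0034,.0005,0]; SY=-26.   # stand
G=np.array([-.032,0,.068]); LEAN=40
def tcp_for(o,yaw,R,g=G): return o+yawR(yaw)@g-.054*R[:,2]
TP=np.array([.3945,-.3085,0]); TY=-1.4+90            # tile frame; x across 30 mm
E
python3 - <<'E'
from h import *
print('SO',SO)
for flip in(1,-1):
    R=tool(BY,LEAN,flip);Rs=tool(SY,LEAN,flip)
    for nm,p,r in(('pick',tcp_for(BO,BY,R),R),('lift',tcp_for(BO+[0,0,.2],BY,R),R),('pre',tcp_for(SO+yawR(SY)@[-.08,0,.104],SY,Rs),Rs),('home',tcp_for(SO+[0,0,.09],SY,Rs),Rs)):
        print(flip,nm,p,m.solve_ik(p,r))
for L in(25,):
  for flip in(1,-1):
    for ty in(TY,TY-180):
        R=tool(ty,L,flip);print('tile',flip,ty,m.solve_ik(TP+[0,0,.006]-.0726*R[:,2],R))
    R=tool(SY,L,flip);print('tplace',m.solve_ik(SO+yawR(SY)@[-.091,0,.1]-.0726*R[:,2],R))
E
```

```text
SO [ 0.5822 -0.4181  0.    ]
1 pick [ 0.4882 -0.2574  0.1094] [ 70.4079  59.4499 -61.4094 137.5773 141.435   47.6643 -16.7978]
1 lift [ 0.4882 -0.2574  0.3094] [ 67.1612  22.3389 -49.2912 132.3403 134.7521  10.055  -27.5695]
1 pre [ 0.4503 -0.3537  0.2134] [ 73.5406  37.0777 -50.2929 134.3466 138.9444  29.0261 -31.5709]
1 home [ 0.5222 -0.3888  0.1994] [ 77.2073  48.8808 -62.2498 125.0158 121.6289  36.9491  -7.7984]
-1 pick [ 0.4882 -0.2574  0.1094] [ 64.1349  53.0198 -50.699  137.8017 150.8812  42.3381 149.5719]
-1 lift [ 0.4882 -0.2574  0.3094] [ 67.1612  22.3389 -49.2912 132.3403 134.7521  10.055  152.4305]
-1 pre [ 0.4503 -0.3537  0.2134] [ 53.6414  29.9223 -22.4617 135.1256 171.3181  22.9943 111.0994]
-1 home [ 0.5222 -0.3888  0.1994] [ 46.9652  33.8902 -16.3689 126.2234 172.8519  18.8147 108.12  ]
tile 1 88.6 [  4.4633  72.6514  67.3999 118.4181 -73.3728  85.048  -66.5568]
tile 1 -91.4 [ 32.1104  43.9288 -18.6314 135.4283  98.9495  37.0259 -80.308 ]
tplace [ 48.3908  34.0224 -18.2329 126.5577 124.0385   7.4252 -23.5639]
tile -1 88.6 [ 55.8202  46.7471 -16.9188 116.1883 -11.0666  35.5837  50.8163]
tile -1 -91.4 [ 36.1538  44.801  -24.108  135.2497  97.9852  40.8406 101.2337]
tplace [ 43.4987  33.4123 -11.6192 126.7622 150.319    5.0755 129.2933]
```

```bash
python3 - <<'E'
from h import *
for n in("top","scene"):
    d=np.load(n+"0.npz")['d'];C=cloud(n,d);r=np.hypot(C[...,0],C[...,1]);az=np.degrees(np.arctan2(C[...,1],C[...,0]))
    k=(d>0)&(r<.75)&(r>.3)&(C[...,2]>.15)&(abs(az)<80)
    h,_,_=np.histogram2d(az[k],r[k],bins=[range(-80,81,20),[.3,.4,.5,.6,.7,.75]]);print(n,h.astype(int))
print(m.solve_ik([.2,.42,.36],m.current_eef_rot()))
m.move_l([.2,.42,.36]); print(m.current_q(),m.current_time_s())
E
```

```text
top [[    0     0     0     0     0]
 [    0     0     0     4     0]
 [    0     0     0  4802  8564]
 [    0     0     0 14450 12463]
 [    0     0     0   257  2457]
 [    0     0     0     0     0]
 [    0     0     0     0     0]
 [    0     0     0     0     0]]
scene [[   0    0    0    0    0]
 [   0    0    0   32    0]
 [   0    0    0 1619 4609]
 [   0    0    0 2401 3187]
 [   0    0    0  239 1020]
 [   0    0    0    0   27]
 [   0    0    0    0    0]
 [   0    0    0 1869  620]]
[-72.4283  10.8976   2.6945 121.1533  -0.6897  48.0823  -3.7143]
[-72.2212  10.9204   2.4463 121.1419  -0.6194  47.9401  -3.7948] 2.025
```

```bash
python3 - <<'E'
from h import *
q=np.array(m.current_q()); q[0]=20; m.movej(q); print(m.current_eef_pos(),m.current_time_s())
for L in (30,35,40):
  for flip in(1,-1):
    for nm,o,y in(('pregrasp',BO+[0,0,.12],BY),('pick',BO,BY),('pre',SO+yawR(SY)@[-.08,0,.104],SY),('home',SO+[0,0,.09],SY)):
        R=tool(y,L,flip);p=tcp_for(o,y,R); print(L,flip,nm,p,m.solve_ik(p,R))
E
```

```text
[ 0.4131 -0.2154  0.3598] 4.4083
30 1 pregrasp [ 0.4958 -0.2589  0.2348] [ 70.37    36.7189 -60.8816 130.0079  97.1085  25.1517  12.4282]
30 1 pick [ 0.4958 -0.2589  0.1148] [ 68.4574  55.0667 -61.1689 132.7472 120.8861  40.2015  -3.1162]
30 1 pre [ 0.4572 -0.3571  0.2188] [ 78.9369  40.1988 -61.0256 128.4373 100.1346  30.3295   6.313 ]
30 1 home [ 0.5291 -0.3922  0.2048] [ 69.3765  41.3262 -50.5436 119.5522  95.0793  25.8338  11.6613]
30 -1 pregrasp [ 0.4958 -0.2589  0.2348] [ 48.2484  26.3554 -28.5154 130.829  127.1302   6.3582 158.483 ]
30 -1 pick [ 0.4958 -0.2589  0.1148] [ 47.8152  41.5519 -29.218  133.5457 154.6311  22.7272 135.0854]
30 -1 pre [ 0.4572 -0.3571  0.2188] [ 49.7062  27.732  -18.5044 129.5687 147.1882   6.983  133.0845]
30 -1 home [ 0.5291 -0.3922  0.2048] [  75.3558   46.7831  -61.3673  119.3271   95.3796   34.7784 -165.4881]
35 1 pregrasp [ 0.4919 -0.2581  0.2322] [ 71.0367  37.2638 -60.5578 132.8726 115.6962  25.4088  -4.5869]
35 1 pick [ 0.4919 -0.2581  0.1122] [ 60.9127  49.0039 -46.9985 135.5805 144.7478  34.93   -28.6061]
35 1 pre [ 0.4537 -0.3554  0.2162] [
[... 693 characters left out ...]
0.4882 -0.2574  0.1094] [ 61.5864  51.1035 -46.7294 137.8976 154.645   40.9648 -35.5645]
40 1 pre [ 0.4503 -0.3537  0.2134] [ 67.8787  34.0967 -41.8994 134.5562 148.0027  25.9751 -42.351 ]
40 1 home [ 0.5222 -0.3888  0.1994] [ 61.6749  37.7469 -36.8433 125.6052 143.4966  22.6181 -37.8101]
40 -1 pregrasp [ 0.4882 -0.2574  0.2294] [ 65.2978  33.8753 -50.2152 135.8292 144.6129  23.825  146.5086]
40 -1 pick [ 0.4882 -0.2574  0.1094] [ 64.1349  53.0198 -50.699  137.8017 150.8812  42.3381 149.5719]
40 -1 pre [ 0.4503 -0.3537  0.2134] [ 66.3891  33.4704 -39.7788 134.6131 150.4397  25.3884 134.8135]
40 -1 home [ 0.5222 -0.3888  0.1994] [ 63.585   38.5793 -39.6454 125.5284 140.2015  23.6693 146.2265]
```

```bash
sed -i 's/LEAN=40/LEAN=38/' h.py; python3 - <<'E'
from h import *
R=tool(BY,LEAN,-1); B=yawR(BY)
p=tcp_for(BO,BY,R)-.04*R[:,2]
for q0 in ([.40,-.21,.34],):
    print(m.solve_ik(q0,R)); m.reach(q0,R)
m.gripper_to(.085)
hi=p+[0,0,.08]; m.reach(hi,R)
print(m.current_q(),m.current_eef_pos(),hi)
i=m.camera_info("wrist");im,d=m.snapshot("wrist");cv2.imwrite("pics/w1.png",im[:,:,::-1]);np.savez("w1.npz",p=im,d=d,**i)
P=lambda o,y,pts:o+np.array(pts)@yawR(y).T
print('fin/plate pred',pix("wrist",P(BO,BY,[[-.005,0,.085],[-.05,0,.085],[-.0025,.024,.112],[-.0025,-.024,.112],[-.12,.035,.005],[-.12,-.035,.005]]),i))
print('slots,catch,hood',pix("wrist",P(SO,SY,[[0,0,.126],[0,0,.186],[-.007,0,.213],[-.08,0,.38],[0,.03,.1],[0,-.03,.1]]),i))
print(m.current_time_s())
E
```

```text
[ 64.077    7.7094 -40.0038 140.2289 233.7262   5.1904  49.9214]
[ 31.6512  25.6506  -4.2642 139.1227 203.1603  22.9433  82.9988] [ 0.4655 -0.2522  0.222 ] [ 0.4655 -0.253   0.2221]
fin/plate pred [[319.469  267.4779]
 [319.3916 335.6539]
 [279.2433 249.2461]
 [360.0435 249.4095]
 [275.7847 429.9011]
 [361.853  430.0126]]
slots,catch,hood [[ 519.8648  162.3344]
 [ 561.1812  107.0893]
 [ 585.5549   84.1625]
 [ 879.5704 -131.7812]
 [ 469.1635  170.4323]
 [ 538.2892  191.7607]]
8.7833
```

View pics/w1.png

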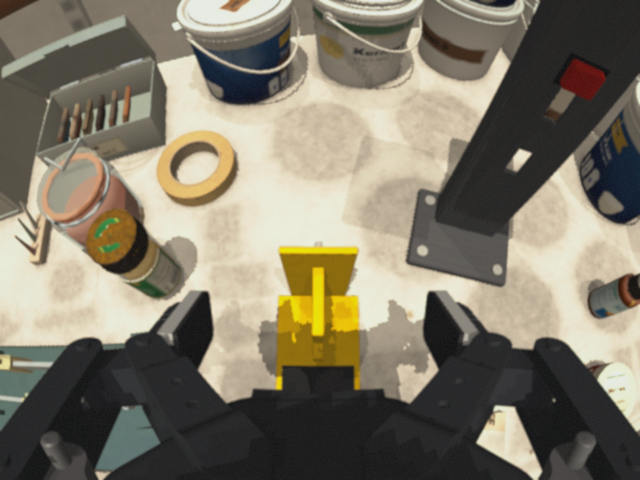

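The wrist view agrees with the model. The plate corners are at (279,248) and (358,248), against a predicted 279 and 360. The slots are at (519,159) and (561,105), against (520,162) and (561,107). I can grasp now.

```bash
python3 - <<'E'
from h import *
R=tool(BY,LEAN,-1)
p=tcp_for(BO,BY,R)
m.move_l(p-.04*R[:,2],.15,rot=R); print(m.move_l(p,.08,rot=R,guard=12))
print(m.current_eef_pos()-p,m.current_ft_force())
m.gripper_to(.002,f_grip=60); print('gap',m.current_finger_gap(),m.current_finger_force(),m.current_ft_force())
m.move_l(p+[0,0,.02],.05); m.move_l(p+[-.02,0,.13],.12)
print(m.current_finger_gap(),m.current_ft_force(),m.current_wrist_torque(),m.current_time_s())
R=m.current_eef_rot()
i=m.camera_info("wrist");im,d=m.snapshot("wrist");cv2.imwrite("pics/w2.png",im[:,:,::-1]);np.savez("w2.npz",p=im,d=d,**i)
# bracket frame as it should be, in hand
o=m.current_eef_pos()+.054*R[:,2]-yawR(BY)@G
P=lambda o,y,pts:o+np.array(pts)@yawR(y).T
print(pix("wrist",P(o,BY,[[-.005,.024,.112],[-.005,-.024,.112],[0,.024,.112],[0,-.024,.112],[-.12,.035,.005],[-.12,-.035,.005]]),i))
E
```

```text
False
[-0.0001  0.0002 -0.0005] [-0.6881 -0.9607  0.205 ]
gap 0.007210147074600694 59.93732213973999 [-0.9759  0.1816  0.9621]
0.007380833889965888 [-0.4672  0.5162 -2.3492] [ 0.2128  0.8343 -0.0136] 12.4333
[[236.3754 201.6093]
 [400.3259 201.8186]
 [238.0346 186.8728]
 [398.6816 187.0837]
 [251.4992 496.22  ]
 [384.0383 496.3307]]
```

View pics/w2.png

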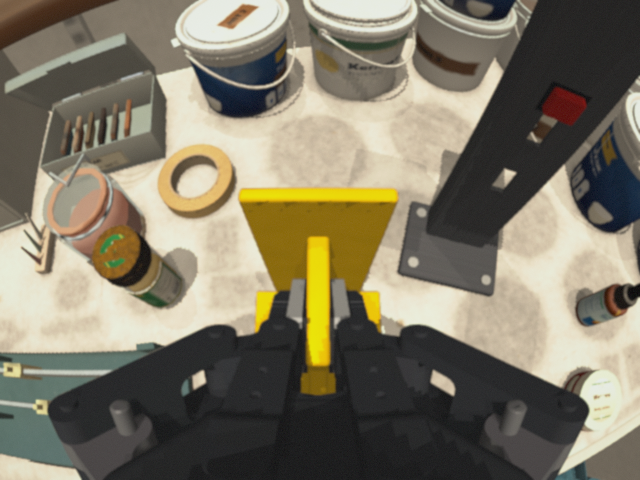

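The bracket is held, with the plate's top edge at (241–397, ~190). I use the wrist depth to get the exact pose in the hand (pitch and height) and the stand's position.

```bash
cat >> h.py <<'E'
def wcloud(d,c):
    v,u=np.mgrid[:480,:640];x=(u-c['cx'])/c['fx'];y=(v-c['cy'])/c['fy'];t=np.hypot(x,y)+1e-12
    r=np.stack([x/t*np.tan(t),y/t*np.tan(t),np.ones(u.shape)],-1)
    return (r*d[...,None])@c['attitude'].T+c['xyz']
def pl(f,k):  # robust fit: coordinate k as linear function of the two others
    o=[j for j in range(3) if j!=k]
    for _ in range(5):
        A=np.c_[f[:,o],np.ones(len(f))];s=np.linalg.lstsq(A,f[:,k],rcond=None)[0];r=f[:,k]-A@s;f=f[abs(r)<max(.0012,2*r.std())]
    return s,len(f),r.std()
def inhand(f,yaw,o):
    """f: npz of a wrist view. Bracket as seen, in its nominal frame o,yaw"""
    z=dict(np.load(f));C=(wcloud(z['d'],z)-o)@yawR(yaw);hsv=cv2.cvtColor(z['p'],cv2.COLOR_RGB2HSV)
    ye=(hsv[...,0]>18)&(hsv[...,0]<34)&(hsv[...,1]>140)&(hsv[...,2]>60)&(z['d']>0)
    v,u=np.mgrid[:480,:640]
    Q=C[ye]; top=Q[(Q[:,2]>.1)&(abs(Q[:,1])<.028)]
    print('ztop',np.percentile(top[:,2],[50,90,98]),'y range',np.percentile(top[:,1],[1,99]))
    f=Q[(abs(Q[:,0]+.005)<.012)&(abs(Q[:,1])>.008)&(abs(Q[:,1])<.022)&(Q[:,2]>.03)&(Q[:,2]<.1)]
    print('plate x=a y+b z+c',pl(f,0),'x at z=.06',np.median(f[:,0]))
    f=Q[(Q[:,0]>-.05)&(Q[:,0]<-.01)&(abs(Q[:,1])<.003)&(Q[:,2]>.07)&(Q[:,2]<.1)]
    print('fin z=a x+b y+c',pl(f,2))
    print('fin y',np.percentile(f[:,1],[5,50,95]))
def stand_seen(f):
    z=dict(np.load(f));L=(wcloud(z['d'],z)-SO)@yawR(SY);hsv=cv2.cvtColor(z['p'],cv2.COLOR_RGB2HSV);V=hsv[...,2]
    k=(V<90)&(abs(L[...,0])<.012)&(abs(L[...,1])<.028)&(L[...,2]>.03)&(L[...,2]<.3)&(z['d']>0);print('face x=ay+bz+c',pl(L[k],0))
    rd=((hsv[...,0]<6)|(hsv[...,0]>174))&(hsv[...,1]>150)&(abs(L[...,0])<.03)&(abs(L[...,1])<.03);Q=L[rd]
    print('catch y rng',np.percentile(Q[:,1],[2,50,98]),'x',np.median(Q[:,0]),'z',np.percentile(Q[:,2],[2,98]))
    k=(V<100)&(abs(L[...,0])<.004)&(abs(L[...,1])<.045)&(L[...,2]>.06)&(L[...,2]<.2)&(z['d']>0);print('face y rng',np.percentile(L[k][:,1],[1,5,95,99]))
    # slots: bright pixels through the face, cast on the face plane
    a,b=z['attitude'],z['xyz'];c=wcloud(np.ones((480,640)),z)-b;c=c@yawR(SY);o=(b-SO)@yawR(SY);F=o+c*(-o[0]/c[...,0])[...,None]
    for lo,hi in((.112,.140),(.172,.2)):
        k=(V>105)&(abs(F[...,1])<.02)&(F[...,2]>lo-.006)&(F[...,2]<hi+.003)&(hsv[...,1]<130)
        if k.sum()>10:print('slot',lo,k.sum(),np.percentile(F[k][:,1],[3,50,97]),np.percentile(F[k][:,2],[2,98]))
E
python3 - <<'E'
from h import *
R=m.current_eef_rot();o=m.current_eef_pos()+.054*R[:,2]-yawR(BY)@G
inhand("w2.npz",BY,o);stand_seen("w2.npz");stand_seen("w1.npz")
inhand("w1.npz",BY,BO)
E
```

```text
ztop [0.1104 0.1123 0.1128] y range [-0.0226  0.0228]
plate x=a y+b z+c (array([-0.0009,  0.0014, -0.0047]), 4360, np.float64(0.0002602735036719053)) x at z=.06 -0.004614591945590602
fin z=a x+b y+c (array([0.0014, 0.0148, 0.085 ]), 1946, np.float64(0.0005227117920670193))
fin y [-0.0027  0.      0.0027]
face x=ay+bz+c (array([-0.0003, -0.0005, -0.0007]), 17593, np.float64(0.0005356459767429761))
catch y rng [-0.0075  0.0035  0.012 ] x -0.0073960503834020475 z [0.2053 0.2225]
face y rng [-0.0267 -0.0241  0.0313  0.0324]
slot 0.112 248 [-0.0027  0.002   0.0066] [0.1171 0.1395]
slot 0.172 150 [-0.002   0.0025  0.0066] [0.1751 0.1979]
face x=ay+bz+c (array([-0.0002, -0.0005, -0.0008]), 16035, np.float64(0.0005405025727692762))
catch y rng [-0.0074  0.0036  0.0121] x -0.007476437756583878 z [0.2051 0.2225]
face y rng [-0.0268 -0.0242  0.0313  0.0324]
slot 0.112 317 [-0.0028  0.0021  0.0072] [0.116  0.1394]
slot 0.172 298 [-0.0018  0.0023  0.0065] [0.1831 0.1988]
ztop [0.1108 0.1123 0.1132] y range [-0.0215  0.0235]
plate x=a y+b z+c (array([ 0.0024, -0.0005, -0.0046]), 1150, np.float64(0.00029780520956752837)) x at z=.06 -0.004639952452654162
fin z=a x+b y+c (array([-0.0036,  0.0761,  0.0845]), 539, np.float64(0.0005559787142753462))
fin y [-0.0029  0.0002  0.0028]
```

```bash
cat >> h.py <<'E'
SO=SO+yawR(SY)@[-.0008,.0025,0]
RS=tool(SY,LEAN,-1)
def at(x,z,y=0): return tcp_for(SO+yawR(SY)@[x,y,.09+z],SY,RS)
E
python3 - <<'E'
from h import *
m.move_l(at(-.09,.02),.12,rot=RS)
m.move_l(at(-.035,.014),.08,rot=RS)
R=m.current_eef_rot();print(m.current_q(),m.current_eef_pos()-at(-.035,.014),m.current_time_s())
i=m.camera_info("wrist");im,d=m.snapshot("wrist");cv2.imwrite("pics/w3.png",im[:,:,::-1]);np.savez("w3.npz",p=im,d=d,**i)
o=m.current_eef_pos()+.054*R[:,2]-yawR(SY)@G
inhand("w3.npz",SY,o);stand_seen("w3.npz");print(m.current_ft_force())
E
```

```text
[ 34.9306  29.8184   0.1157 129.7261 198.3382  17.9803  79.6024] [-0.0006  0.0002 -0.0004] 14.275
ztop [0.1103 0.1119 0.1125] y range [-0.0223  0.0229]
plate x=a y+b z+c (array([-0.0002,  0.0017, -0.0046]), 4395, np.float64(0.00025828696435891714)) x at z=.06 -0.004450841311021092
fin z=a x+b y+c (array([0.0035, 0.0125, 0.0847]), 1950, np.float64(0.0005367080340536923))
fin y [-0.0027 -0.0001  0.0027]
face x=ay+bz+c (array([ 0.0002, -0.0009, -0.    ]), 26063, np.float64(0.0004799966326802261))
catch y rng [-0.0107 -0.001   0.0087] x -0.0067983270823023766 z [0.2054 0.2224]
face y rng [-0.0298 -0.0277  0.0258  0.0279]
slot 0.172 807 [-0.0062 -0.001   0.0044] [0.177  0.1963]
[ 0.2744 -0.1341 -2.3894]
```

View pics/w3.png

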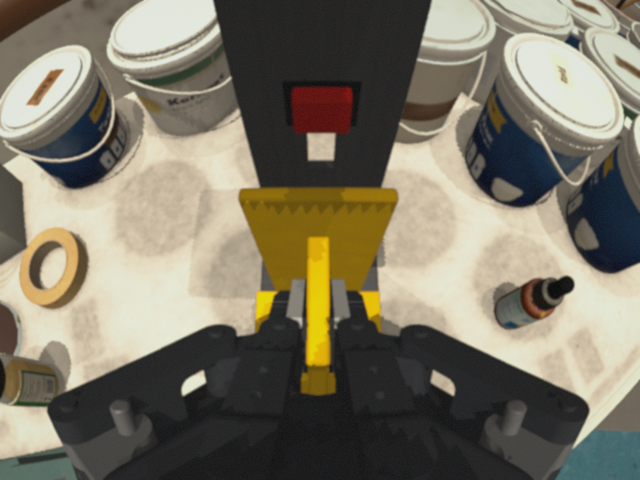

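The upper slot (320,147) and the catch (321,110) are about 1 mm right of the fin (318). I shift y by -1 mm and insert.

```bash
sed -i 's/\[-.0008,.0025,0\]/[-.0008,.0015,0]/' h.py; python3 - <<'E'
from h import *
m.move_l(at(-.035,.014),.05,rot=RS)
f0=m.current_ft_force();print(m.move_l(at(-.012,.014),.04,guard=8))
def st(t):
    R=m.current_eef_rot();e=(m.current_eef_pos()-at(0,0))@yawR(SY);print(t,'xyz',e,'F',(m.current_ft_force()-f0)@yawR(SY),m.current_finger_gap(),m.current_time_s())
st('a')
print(m.move_l(at(.001,.014),.02,guard=14)); st('b')
E
```

```text
False
a xyz [-0.0122 -0.      0.0138] F [-0.5148  0.1927 -0.2936] 0.007675023177994296 15.3
False
b xyz [-0.0004 -0.0001  0.0134] F [-7.2726  1.3061  2.235 ] 0.007337540118193165 16.1
```

```bash
python3 - <<'E'
from h import *
f0=np.array([.27,-.13,-2.39])
def st(t):
    e=(m.current_eef_pos()-at(0,0))@yawR(SY);print(t,'xyz',e,'F',(m.current_ft_force()-f0)@yawR(SY),m.current_finger_gap(),m.current_time_s())
for z in(.009,.004,.001,-.001,-.003,-.005):
    g=m.move_l(at(.0005,z),.02,guard=10); st((z,g))
    if g: break
m.wait(.2);st('w')
i=m.camera_info("wrist");im,d=m.snapshot("wrist");cv2.imwrite("pics/w4.png",im[:,:,::-1]);np.savez("w4.npz",p=im,d=d,**i)
inhand("w4.npz",SY,SO+[0,0,.09]);stand_seen("w4.npz")
E
```

```text
(0.009, False) xyz [-0.0009 -0.0002  0.0082] F [-5.6887  0.5891  2.3258] 0.007151037835893615 16.5
(0.004, False) xyz [-0.0009 -0.0002  0.0031] F [-5.4827  0.4808  3.1065] 0.007279854863165539 16.9
(0.001, False) xyz [-0.0004 -0.0001  0.0003] F [-4.537   0.0381  1.3269] 0.007129594678258457 17.2
(-0.001, False) xyz [-0.0005 -0.0002 -0.0002] F [-10.3362   0.989   10.803 ] 0.00720141611307912 17.45
(-0.003, False) xyz [-0.0006 -0.0002 -0.0005] F [-18.2929   1.5318  22.2486] 0.007307596277323553 17.7
(-0.005, False) xyz [-0.0008 -0.0002 -0.0008] F [-23.8359   2.3479  34.9915] 0.00717223992359837 17.95
w xyz [-0.0008 -0.0002 -0.0008] F [-24.3728   2.3257  34.519 ] 0.0070863604919313965 18.15
ztop [0.1087 0.1114 0.1121] y range [-0.0232  0.0232]
plate x=a y+b z+c (array([-0.0006, -0.0016, -0.0051]), 4473, np.float64(0.000257542227383694)) x at z=.06 -0.00523112071288115
fin z=a x+b y+c (array([ 0.0057, -0.0263,  0.0844]), 1963, np.float64(0.0005359068912654933))
fin y [-0.0027 -0.      0.0027]
face x=ay+bz+c (array([-0.0003, -0.0001, -0.0002]), 45037, np.float64(0.00047306080469830156))
catch y rng [-0.0095  0.0001  0.0095] x -0.006810799284117812 z [0.2065 0.2226]
face y rng [-0.0295 -0.029   0.0288  0.0292]
```

View pics/w4.png

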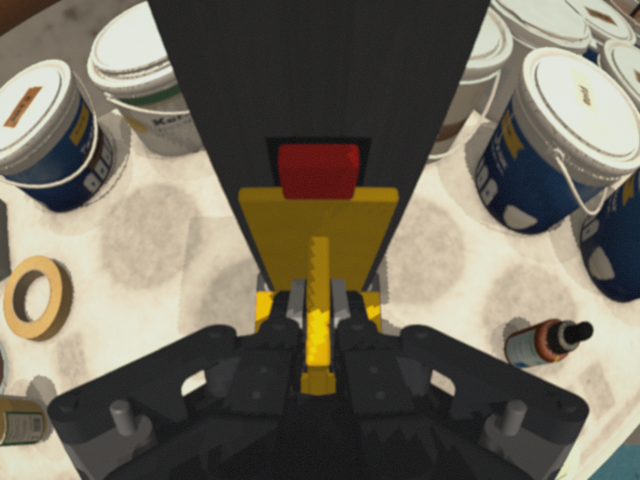

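The catch is out, red at (318,170) over the plate and 6.8 mm proud, with the bracket at z≈0. I relax, release, back off and look at the tile.

```bash
cat >> h.py <<'E'
TP=np.array([.3946,-.3068,0]); TYW=-91.4; TL=26
E
python3 - <<'E'
from h import *
m.move_l(at(.0,-.0005),.03); m.gripper_to(.035); print(m.current_ft_force())
p=m.current_eef_pos(); m.move_l(p-.09*RS[:,2],.12)
p=m.current_eef_pos(); m.gripper_to(.075)
m.move_l(p-yawR(SY)@[.06,0,0]+[0,0,.02],.15)
print(m.current_q(),m.current_time_s())
for f in(1,-1):
  for yw in(TYW,TYW+180):
    R=tool(yw,TL,f); 
    print(f,yw,m.solve_ik(TP+[0,0,.10]-.0726*R[:,2],R),m.solve_ik(TP+[0,0,.007]-.0726*R[:,2],R))
  R=tool(SY,TL,f); print('place',m.solve_ik(SO+yawR(SY)@[-.091,0,.1]-.0726*R[:,2],R))
E
```

```text
[ 0.1793  0.6215 -0.6028]
[ 43.0338  17.2887  -7.43   135.3123 203.6346  10.9307  75.9402] 20.8167
1 -91.4 [  6.8276  32.0209  14.0571 135.8535  74.4538  18.0834 -55.5685] [-14.8299  57.0047  47.4828 137.6327 232.0369  16.3547 140.7433]
1 88.6 [  57.3395   38.3147  -18.6839  115.0725  -11.7296   45.6428 -131.1291] [  57.2589   47.1985  -18.6863  115.8218   -9.7789   36.3879 -130.4001]
place [ 55.87    35.6782 -28.5453 127.0056 115.2392  13.1813 -13.2699]
-1 -91.4 [ 60.7575  45.5534 -61.5148 133.5976  83.7831  65.2312 117.5522] [  2.4613  45.9731  20.5    137.0068 126.9152  13.1758  67.7235]
-1 88.6 [ 83.787   53.1123 -61.6553 113.9589  28.1625  52.7245   7.6456] [ 83.6564  64.0857 -61.9294 114.7095  42.3507  50.2611  -1.2603]
place [ 37.0652  33.12    -3.0756 127.7897 198.4912   6.9417  80.0057]
```

```bash
python3 - <<'E'
from h import *
for L in(22,26,30,34):
  R=tool(TYW,L,-1)
  for z in(.007,.05,.08): print(L,z,m.solve_ik(TP+[0,0,z]-.0726*R[:,2],R))
  R=tool(SY,L,-1); print('place',m.solve_ik(SO+yawR(SY)@[-.091,0,.1]-.0726*R[:,2],R))
E
```

```text
22 0.007 [  3.9899  45.0684  21.8733 136.0984 135.9483   8.1262  61.5974]
22 0.05 [  2.15    39.6534  24.3599 135.9427  93.9653   5.5004 105.3447]
22 0.08 [ -0.0895  36.1803  27.3064 135.5465  53.3941   6.097  147.147 ]
place [ 30.8094  33.1092   4.8543 125.4669 266.8254   5.7833  10.445 ]
26 0.007 [  2.4613  45.9731  20.5    137.0068 126.9152  13.1758  67.7235]
26 0.05 [ -5.0667  42.8018  31.4187 137.1779 127.3178   5.2124  69.1068]
26 0.08 [ 60.4395  48.7605 -61.5476 134.0086  86.5862  67.0984 115.0274]
place [ 37.0652  33.12    -3.0756 127.7897 198.4912   6.9417  80.0057]
30 0.007 [  9.7319  45.1021   6.982  137.3759 110.1389  25.9116  82.3443]
30 0.05 [ -6.0247  43.5583  29.2045 138.0368 117.9964  10.7335  75.5344]
30 0.08 [ -7.6302  39.71    31.3566 137.7727  97.0821   9.5813  98.183 ]
place [ 35.4498  33.612   -0.4376 130.3612 197.7409  14.3052  80.7811]
34 0.007 [ 11.6031  46.2369   1.17   137.8104 107.1448  34.1641  82.635 ]
34 0.05 [  2.2075  41.6498  13.9651 138.358  103.3042  24.8021  87.6681]
34 0.08 [-12.3644  42.6145  35.0128 138.7324 107.8621  10.8375  84.4721]
place [ 33.7028  34.5094   2.3876 132.84   197.6583  21.968   80.8395]
```

```bash
sed -i 's/TL=26/TL=30/' h.py; python3 - <<'E'
from h import *
R=tool(TYW,TL,-1); print(m.tips_ahead,m.current_finger_gap())
m.reach(TP+[0,0,.08]-.0726*R[:,2],R); print(m.current_q(),m.current_eef_pos(),m.current_time_s())
i=m.camera_info("wrist");im,d=m.snapshot("wrist");cv2.imwrite("pics/w5.png",im[:,:,::-1]);np.savez("w5.npz",p=im,d=d,**i)
C=wcloud(d,i);k=(np.hypot(C[...,0]-TP[0],C[...,1]-TP[1])<.045)&(C[...,2]>.004)&(C[...,2]<.012)&(im.max(2)<150)
c,l,s,_=cv2.connectedComponentsWithStats(k.astype(np.uint8));j=1+np.argmax(s[1:,4]);Q=C[l==j];print(s[j],cv2.minAreaRect(Q[:,:2].astype(np.float32)*1000),np.median(Q[:,2]))
print(pix("wrist",TP+np.array([[.025,.015,.008],[.025,-.015,.008],[-.025,-.015,.008],[-.025,.015,.008]]),i))
E
```

```text
0.0726 0.07500471815534063
[ -7.6014  39.7177  31.3506 137.7282  97.114    9.5925  98.1785] [ 0.3959 -0.2709  0.1429] 22.45
[ 278  285   82   49 3845] ((394.90887451171875, -307.90960693359375), (29.944419860839844, 49.94992446899414), 87.92758178710938) 0.008243226080704935
[[278.8031 335.2691]
 [278.3228 286.8696]
 [358.9459 285.0059]
 [360.7651 333.3208]]
```

View pics/w5.png

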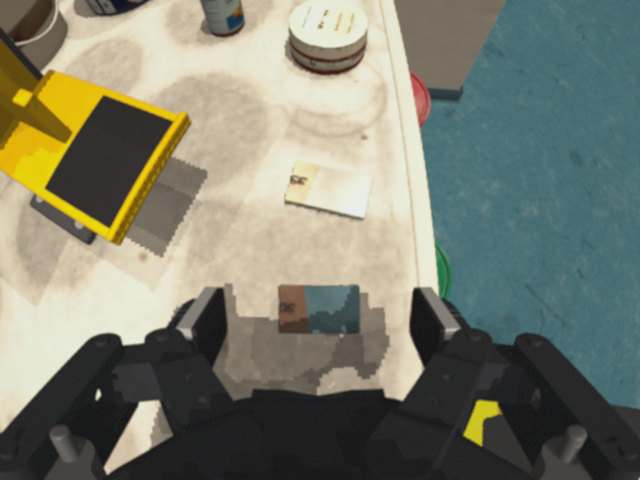

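The wrist view puts the tile at (319,309), brown end left, centre (0.3949,-0.3079), yaw -2.1°, top at z=8.2 mm, size 30×50. That matches the given sizes. The cream tile at (330,190) is clear of the fingers.

```bash
cat >> h.py <<'E'
TP=np.array([.3949,-.3079,0]); TYW=-92.07; TA=.0684
RT=tool(TYW,TL,-1)
E
python3 - <<'E'
from h import *
m.gripper_to(.062)
p=TP+[0,0,.0072]-TA*RT[:,2]
m.move_l(p+[0,0,.03],.12,rot=RT); f0=m.current_ft_force()
g=m.move_l(p,.03,guard=5); print(g,m.current_eef_pos()-p,m.current_ft_force()-f0)
m.gripper_to(.04,f_grip=20); print('gap',m.current_finger_gap(),m.current_finger_force(),m.current_ft_force()-f0)
m.move_l(p+[0,0,.03],.06)
print(m.current_finger_gap(),m.current_finger_force(),m.current_time_s())
i=m.camera_info("wrist");im,d=m.snapshot("wrist");cv2.imwrite("pics/w6.png",im[:,:,::-1]);np.savez("w6.npz",p=im,d=d,**i)
R=m.current_eef_rot();t=m.current_eef_pos()+TA*R[:,2]
C=(wcloud(d,i)-t)@yawR(TYW);k=(abs(C[...,1])<.0235)&(abs(C[...,0])<.022)&(abs(C[...,2])<.015)&(d>0)
hs=cv2.cvtColor(im,cv2.COLOR_RGB2HSV)
Q=C[k];print(k.sum(),np.percentile(Q,[1,50,99],axis=0));print('tile top z=ax+by+c in tip frame',pl(Q,2))
E
```

```text
False [-0.     -0.      0.0001] [-1.2361  0.0039  0.6226]
gap 0.04901600999818147 20.370447635650635 [-0.7825  1.0646  3.9052]
0.04924457771818355 20.73257267475128 25.375
8196 [[-0.0147 -0.023  -0.0008]
 [-0.0003  0.      0.0008]
 [ 0.0148  0.023   0.0023]]
tile top z=ax+by+c in tip frame (array([0.0003, 0.0005, 0.0008]), 7651, np.float64(0.0005440415394669884))
```

View pics/w6.png

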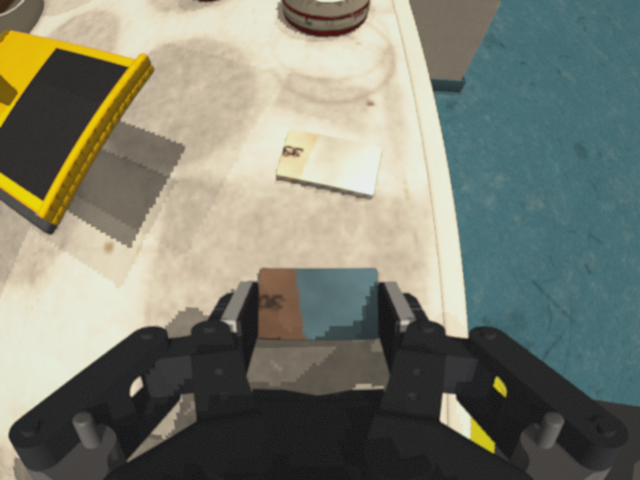

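The tile is held level and centred, seen at (318,303), with its top 0.8 mm above the tip reference. I measure the hung tray's plane from the same views, then lift towards it.

```bash
cat >> h.py <<'E'
def tray(f):
    z=dict(np.load(f));L=(wcloud(z['d'],z)-SO)@yawR(SY)
    v,u=np.mgrid[:480,:640]
    k=(z['d']>0)&(L[...,0]>-.112)&(L[...,0]<-.068)&(abs(L[...,1])<.03)&(L[...,2]>.085)&(L[...,2]<.102)
    print('tray z=ax+by+c (stand)',pl(L[k],2),k.sum(),'z at -91:',np.median(L[k][:,2]))
    k=(z['d']>0)&(L[...,0]<-.10)&(L[...,0]>-.14)&(abs(L[...,1])<.033)&(L[...,2]>.085)&(L[...,2]<.108);Q=L[k]
    if len(Q): print('front x',np.percentile(Q[:,0],[.5,2]))
    k=(z['d']>0)&(L[...,0]<-.068)&(L[...,0]>-.112)&(abs(L[...,1])<.05)&(L[...,2]>.085)&(L[...,2]<.102);Q=L[k]
    if len(Q): print('y rng',np.percentile(Q[:,1],[.5,99.5]))
E
python3 - <<'E'
from h import *
tray("w5.npz");tray("w6.npz")
def P(x,z,R): return SO+yawR(SY)@[x,0,z]-TA*R[:,2]
for yw,t in((-60,[.40,-.285,.12]),(-60,[.40,-.285,.16])):
    R=tool(yw,TL,-1);print(yw,m.solve_ik(np.array(t)-TA*R[:,2],R))
R=tool(SY,TL,-1)
for x in(-.2,-.15,-.091):print(x,P(x,.15,R),m.solve_ik(P(x,.15,R),R))
try:
    R=tool(-60,TL,-1); m.move_l(np.array([.40,-.285,.13])-TA*R[:,2],.12,rot=R); print('ok',m.current_q(),m.current_time_s())
except m.MotionError as e: print(e)
E
```

```text
tray z=ax+by+c (stand) (array([0.0388, 0.001 , 0.0951]), 7125, np.float64(0.0005193172129208608)) 7459 z at -91: 0.09150379193808841
front x [-0.1251 -0.1248]
y rng [-0.0338  0.035 ]
tray z=ax+by+c (stand) (array([0.0384, 0.0005, 0.095 ]), 8665, np.float64(0.0005097768230750985)) 8943 z at -91: 0.09142602148672646
front x [-0.1254 -0.1251]
y rng [-0.0337  0.0348]
-60 None
-60 [  2.3262  23.5732  20.4686 143.5345 129.5676  14.1942 101.3695]
-0.2 [ 0.3716 -0.3137  0.2092] [ 43.4867  24.1684  -7.3134 141.2529 190.8325  14.9548  90.3891]
-0.15 [ 0.4165 -0.3356  0.2092] [ 42.7518  26.0957  -8.2344 135.5561 187.9115  11.0942  92.1349]
-0.091 [ 0.4696 -0.3615  0.2092] [ 41.6303  28.6143  -8.6022 128.7015 183.8826   6.7338  95.1782]
the arm cannot follow that straight line within its joint ranges
```

```bash
python3 - <<'E'
from h import *
p=np.array(m.current_eef_pos())
for dz in(.09,.07,.05):
    try: m.move_l(p+[-.0,.01,dz],.12); print('up',dz); break
    except m.MotionError as e: print(dz,e)
R=tool(SY,TL+2.2,-1)
for x,z in((-.22,.16),(-.2,.15),(-.19,.16)):
    t=SO+yawR(SY)@[x,0,z]-TA*R[:,2]; print(x,z,t,m.solve_ik(t,R))
print(m.current_q(),m.current_eef_pos(),m.current_time_s())
E
```

```text
up 0.09
-0.22 0.16 [ 0.3516 -0.3039  0.2179] [ 65.8637  25.3001 -34.5097 143.5774 155.3924  18.6167 127.6708]
-0.2 0.15 [ 0.3696 -0.3127  0.2079] [ 60.3325  26.5843 -28.5708 141.9231 160.7524  18.639  121.9364]
-0.19 0.16 [ 0.3786 -0.3171  0.2179] [ 59.4811  25.3533 -27.6958 140.4499 160.0535  16.1335 122.1608]
[ -7.763   32.8094  29.453  136.8599  66.7445  14.734  129.3945] [ 0.3961 -0.2635  0.186 ] 26.9167
```

```bash
python3 - <<'E'
from h import *
R=tool(SY,TL+2.2,-1)
P=lambda x,z:SO+yawR(SY)@[x,0,z]-TA*R[:,2]
m.reach(P(-.19,.16),R); print(m.current_finger_gap(),m.current_eef_pos()-P(-.19,.16),m.current_time_s())
m.move_l(P(-.091,.135),.10,rot=R)
print(m.current_finger_gap(),m.current_q(),m.current_time_s())
i=m.camera_info("wrist");im,d=m.snapshot("wrist");cv2.imwrite("pics/w7.png",im[:,:,::-1]);np.savez("w7.npz",p=im,d=d,**i)
L=(wcloud(d,i)-SO)@yawR(SY);hs=cv2.cvtColor(im,cv2.COLOR_RGB2HSV)
k=(abs(L[...,1])<.0235)&(abs(L[...,0]+.091)<.022)&(abs(L[...,2]-.135)<.015)&(d>0);Q=L[k]
print('tile',k.sum(),np.percentile(Q,[1,50,99],axis=0),pl(Q,2))
k=(hs[...,0]>18)&(hs[...,0]<34)&(hs[...,1]>140)&(L[...,2]>.08)&(d>0)&(abs(L[...,1])<.06);Q=L[k]; print('bracket pts',np.percentile(Q,[1,50,99],axis=0))
E
```

```text
0.04929432168610651 [ 0.      0.0001 -0.0003] 28.3667
0.04881590443211823 [ 50.973   31.555  -20.7529 130.1597 155.9925  13.1522 125.0977] 29.5417
tile 8172 [[-0.1062 -0.0229  0.1335]
 [-0.0918  0.0001  0.1354]
 [-0.0768  0.023   0.137 ]] (array([ 0.0365, -0.0016,  0.1388]), 7579, np.float64(0.0005455065615188802))
bracket pts [[-0.1228 -0.0329  0.0898]
 [-0.0124  0.0002  0.1317]
 [-0.005   0.0335  0.2016]]
```

View pics/w7.png

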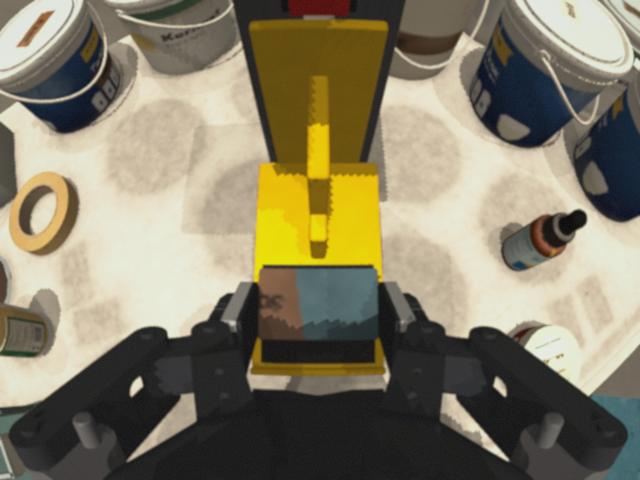

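The tile at (318,303) hovers centred between the fin and the lip (y≈370), parallel to the tray (slope 0.0365 against 0.0387). I lower it and release.

```bash
python3 - <<'E'
from h import *
R=tool(SY,TL+2.2,-1)
P=lambda x,z:SO+yawR(SY)@[x,0,z]-TA*R[:,2]
m.move_l(P(-.091,.108),.08,rot=R); f0=m.current_ft_force()
g=m.move_l(P(-.091,.0993),.015,guard=3); print(g,(m.current_eef_pos()-P(-.091,.0993))@yawR(SY),m.current_ft_force()-f0)
m.gripper_to(.06); m.wait(.2)
p=m.current_eef_pos(); m.move_l(p-.05*R[:,2],.08); m.move_l(p-.09*R[:,2],.12); m.wait(.3)
print(m.current_finger_gap(),m.current_time_s())
i=m.camera_info("wrist");im,d=m.snapshot("wrist");cv2.imwrite("pics/w8.png",im[:,:,::-1]);np.savez("w8.npz",p=im,d=d,**i)
L=(wcloud(d,i)-SO)@yawR(SY)
k=(abs(L[...,1])<.034)&(L[...,0]>-.118)&(L[...,0]<-.064)&(L[...,2]>.096)&(L[...,2]<.106)&(d>0)
c,l,s,_=cv2.connectedComponentsWithStats(k.astype(np.uint8));j=1+np.argmax(s[1:,4]);Q=L[l==j]
print('tile',s[j],cv2.minAreaRect(Q[:,:2].astype(np.float32)*1000),pl(Q,2))
tray("w8.npz");stand_seen("w8.npz")
E
```

```text
False [ 0.      0.     -0.0001] [-0.3698 -0.1473  0.0813]
0.0596242852689949 32.8417
tile [ 279  221   79   47 3565] ((-91.09761047363281, 0.112884521484375), (30.21583366394043, 49.79323196411133), 0.20461909472942352) (array([0.0405, 0.0012, 0.1033]), 3293, np.float64(0.0005428261379806207))
tray z=ax+by+c (stand) (array([0.051 , 0.0029, 0.1011]), 5825, np.float64(0.004001572513984177)) 5825 z at -91: 0.09892872523107193
front x [-0.1243 -0.1242]
y rng [-0.0341  0.0346]
face x=ay+bz+c (array([-0.0014, -0.0057,  0.0007]), 2614, np.float64(0.001057733756980246))
catch y rng [-0.0097 -0.      0.01  ] x -0.007091912786549317 z [0.2047 0.2168]
face y rng [-0.0306 -0.0293  0.0292  0.0297]
slot 0.172 62 [-0.0043  0.0007  0.0051] [0.1969 0.1991]
```

View pics/w8.png

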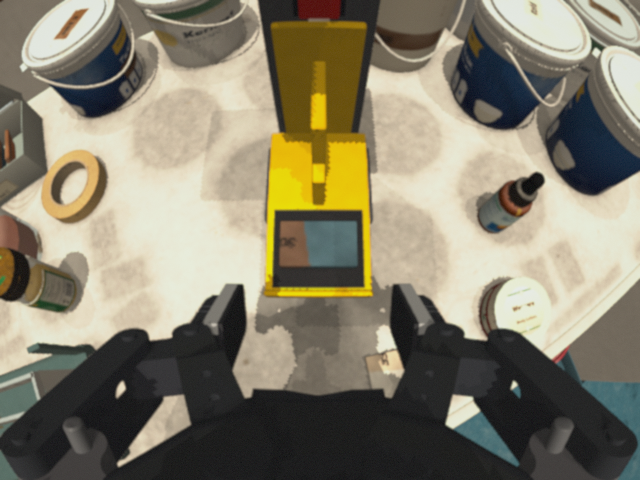

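The tile lies flat and centred on the tray at (319,244), the catch is out (x = -7.1 mm) and the gripper is clear. I hand in.

```bash
python3 -c "
from plant import manip as m
print(m.finish_job(),m.current_time_s())"
```

```text
the job is handed in; nothing more can be done
the job is handed in; nothing more can be done
```

The bracket is hung fully home with the red catch out over its back plate, the blue tile lies flat within 1 mm of the tray's centre, and I handed the job in at about 33 s; the hand-in call returned no verdict.

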